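# Close and lock the packed instrument case

### The job

The instrument case on the bench is packed. Swing its lid fully shut, then turn the lock bar on the lid clockwise (seen from above) as far as it goes, using the slotted key from the small tray, not the bare fingers. Finally stand the key upright in its tray again, and leave the reel, bottle and screwdriver where they are.

Things in the scene. Friction and masses are not known exactly. Their poses are not given: they have to be found in the camera images.
- case: Aluminium instrument case fixed to the bench, 170 (x) x 240 (y) x 85 mm high, open on top, with a grey meter packed inside (below the rim). Origin: centre of its underside. The hinge runs along its far (+x) rim; its front faces -x.
- lid (a joint): Angle of the case's lid in rad: 0 = shut, about 1.57 = upright; starts open. A stiff hinge: the lid stays at any angle, about 4 N at its front edge moves it.
- lid_hinge (a point): Point on the hinge axis, midway, 85.5 mm above the case's underside and 85 mm to +x of its centre; turns with the lid. y: hinge axis; -x: along the lid to its front edge; z: the lid's outer (upper) side. z = 0 is the lid's underside. The lid: aluminium panel 12 mm thick, 248 mm wide, reaching 174 mm from the hinge (a 90 mm wide, 6 mm thick lip reaches 186 mm).
- lock (a joint): Turn of the lock on the lid in rad, growing clockwise when seen from above the shut lid: 0 = bar square to the hinge; hard stop at 1.4 = locked. Friction about 0.1 N m.
- lock_bar: Steel lock bar standing on a round plate (radius 28 mm) on the lid's upper face: 36 mm long (x axis) x 9 mm thick (y) x 14 mm tall (z). Origin: middle of the bar's underside, on the turning axis, 125 mm from the hinge along the lid, 16 mm above the lid's underside, midway across the lid.
- key: Slotted key, 94 mm tall, 0.2 kg, upright in the tray at the start. Origin: centre of its underside, z up. Bottom: steel drum about 45 mm across with a slot 14 mm wide, 20 mm deep from below, open at both ends, along the key's x axis; it goes over the lock bar. Top: black handle bar 70 mm long (x) x 16 mm thick (y), from 52 to 94 mm above the underside.
- tray: Shallow grey square tray fixed to the bench, 120 x 120 mm, walls 22 mm high and 4 mm thick, floor 4 mm thick. Origin: centre of its underside. It is to the left or the right of the case.
- reel: Bystander: blue plastic cable reel standing on end, 90 mm diameter, 68 mm high. Origin: centre of its underside. Stands on the other side of the case from the tray.
- bottle: Bystander: white bottle, 60 mm diameter, 160 mm high. Origin: centre of its underside.
- screwdriver: Bystander: screwdriver 200 mm long lying on the bench along its x axis, handle 26 mm thick. Origin: middle of its length, on the bench.
Things that resemble listed ones, but are neither listed nor needed, are in the scene too. Of the things that look like the tray, the middle-sized one is meant.

How it is judged:
By the outcome, as a careful person would: the job done as asked, in the order asked, and still so for the second after the job is handed in, with the robot touching nothing.
It also fails if it takes over 64 s, if anything falls off the work surface, if the arm or the gripper's body presses on something with over 40 N, if the wrist force passes 120 N, or if a joint passes its speed limit or range.

### The arm

A 7-joint arm with a two-finger parallel gripper is mounted at the origin on the work surface. World frame = base frame: x ahead of the robot, y to its left, z up, the work surface at z = 0. Lengths are in m, angles in rad, forces in N, time in s.
With the tool pointing down it reaches from about 0.425 to 0.925 m from the base axis. Payload 6.8 kg.
Tool frame: the origin (TCP) lies at the very end of the fingers, on their centre line; the grasp point (between the pads) lies bot.grip_depth behind it (bot.grip_depth is the distance from the TCP to the grasp point, in m); z points along the fingers, y is the line along which they close (so a half turn about z gives the same grasp; the last joint's range is limited). The gripper opens to 85 mm and grips with 20 to 120 N. Pads are 22 mm wide; open, the fingers measure 114 mm over their backs; the gripper's body (76 mm by 85 mm) begins 54 mm behind the grasp point. The pads swing forward as they close: fully open they stand 13 mm farther back than shut.
Start: joints at [1.132, 0.477, 0.022, 1.555, -0.011, 1.109, -0.083], TCP at [0.219, -0.638, 0.231] pointing down, gripper open.
Joint ranges: [-2.96, 2.96], [-0.34, 2.1], [-1.41, 1.46], [0.24, 2.44], [-1.37, 4.51], [0.17, 1.92], [-2.96, 2.96]. Speed limits (rad/s): [2.39, 2.39, 3.14, 3.14, 3.14, 3.14, 3.14].

### API

Orientations are given as a unit quaternion [w, x, y, z].
In Python, from station import bot gives the robot as it stands.
- The arm moves only by the tool send_rows, never from a script. Its arguments are lists of equal length, an entry for each row: "slide": the shift along the tool's x, y, z in mm, a list of three; "roll": the turn about the tool's z in degrees; "claw": the opening, from 0 (shut) to 1 (fully open). A call has exactly 8 rows; each row is the pose to reach, as a shift and turn from the pose commanded when the call began, along the tool's axes at that moment; what a row does not reach only later rows make up. A row lasts 1/12 s, in which the tool goes at most 41.7 mm and 7.16 degrees, less where a joint would pass 70% of its speed; a pose out of reach is approached as far as the arm can. A call with a gripper value outside its range is refused whole. The fingers move at their own pace and stop on an object; "force" is the grip in N (left out, the last holds). Time passes only in rows, so rows that repeat a pose let the fingers close, or fill a call up. It gives the time, the measured TCP pose, the force, the opening and the grip force at its end, in the units of the state.
- bot.get_obs(): the state, without advancing time (a new reading comes with each control period).
- bot.read_camera(name): name is "side" or "top" or "wrist"; returns the picture (400x640x3 uint8, red, green, blue); there is no depth.
- bot.camera_model(name): a dict with "camera_matrix" (3x3 intrinsics, pixels), "camera_from_world" (4x4, takes a point from world to camera coordinates). Camera axes: x right, y down, z forward; pixel columns grow to the right and rows downward; lengths in m; the calibration is good to about 2 mm. The wrist camera is an equidistant fisheye: a pixel r from the principal point sees the ray r / f radians off the axis. A picture is of the moment at which its call begins: read the wrist's pose just before it. camera_model takes no time and is no camera call; for the wrist camera it gives the pose at the moment of the call.
- bot.hand_in(): hands the job in; it is judged then, once.
The state is a dict: "t": time; "q": joint angles; "joint_vel": joint speeds; "joint_torque": joint torques, N m; "eef_pos": TCP position; "tool_rot": TCP orientation; "contact_force": force on the tool from outside, world axes, zero at the start; "torque": the same for the moment, N m; "gripper_width": opening from 0.0 (shut) to 1.0 (fully open); "grasp_force": force on a finger pad.
Only numpy, scipy, OpenCV 4.12 (cv2) and the standard library are available. Lean on these libraries where they do the work, as an engineer would, in place of code of your own. Each camera call takes 0.05 s, during which the arm holds its last target. There are 200 camera calls.

## Working session

There is one attempt and no reset: what is moved stays moved. The work goes in short steps, Python scripts to look and compute and a tool call to move; the robot and the scene stay as the last step left them, time stands still between calls to the robot, and variables do not carry over. Pictures are saved under pics/ and viewed, at most 10 in all, crops included, and the job is handed in when it is done.

Besides the shell and the picture viewer there is one more tool, called after ">>>" as name(argument=value, ...), one argument or row to a line, values as JSON. send_rows: Moves the arm, as the interface text tells. Its arguments: {"type":"object","properties":{"slide":{"type":"array","items":{"type":"array","items":{"type":"number"}}},"roll":{"type":"array","items":{"type":"number"}},"claw":{"type":"array","items":{"type":"number"}},"force":{"type":"number"}},"required":["slide","roll","claw"]}

```bash
ls; mkdir -p pics
python3 - <<'E'
from station import bot
import cv2
o=bot.get_obs();print({k:o[k] for k in('t','eef_pos','tool_rot','gripper_width','contact_force')},bot.grip_depth)
for n in('top','side'):
    m=bot.camera_model(n);print(n,m)
    cv2.imwrite(f'pics/{n}0.png',cv2.cvtColor(bot.read_camera(n),cv2.COLOR_RGB2BGR))
E
```

```text
pics
{'t': 0.0, 'eef_pos': array([ 0.21908061, -0.63785174,  0.23034154]), 'tool_rot': array([-8.65885081e-04,  9.86345436e-01,  1.64687249e-01, -2.04847653e-04]), 'gripper_width': 0.9968114957239135, 'contact_force': array([ 0.26393246, -0.34018526,  0.00941421])} 0.0187
top {'camera_matrix': array([[367.29535575,   0.        , 320.11082519],
       [  0.        , 367.29535575, 202.17702751],
       [  0.        ,   0.        ,   1.        ]]), 'camera_from_world': array([[ 0.01603794, -0.99984688,  0.00699984, -0.06666378],
       [-0.9717768 , -0.0172348 , -0.23527178,  0.63296909],
       [ 0.2353564 , -0.00302901, -0.97190441,  0.89564505],
       [ 0.        ,  0.        ,  0.        ,  1.        ]])}
side {'camera_matrix': array([[361.51868317,   0.        , 317.4321348 ],
       [  0.        , 361.51868317, 197.44017632],
       [  0.        ,   0.        ,   1.        ]]), 'camera_from_world': array([[ 0.76660954, -0.64205432,  0.00872154, -0.51930644],
       [-0.31123315, -0.3834226 , -0.8695522 ,  0.25323845],
       [ 0.56164378,  0.66389258, -0.49376401,  0.55267595],
       [ 0.        ,  0.        ,  0.        ,  1.        ]])}
```

View pics/top0.png

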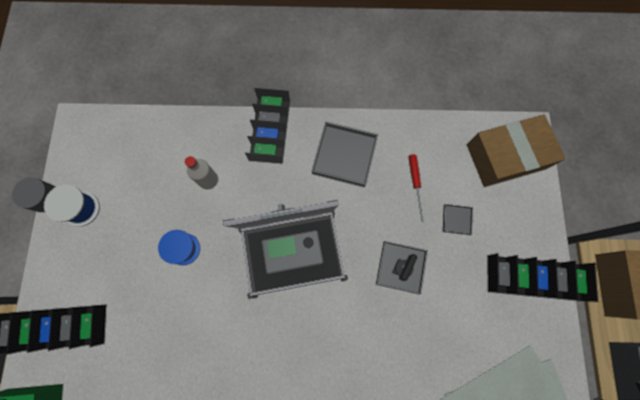

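View pics/side0.png

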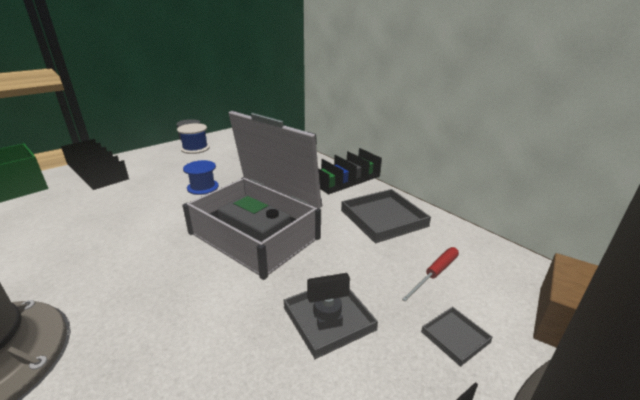

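The top view shows the case at about (290,250) with its lid upright, the key in the middle-sized tray at (402,268), the reel at (180,247), the bottle at (197,168) and the screwdriver at (416,185). The side view agrees, with the key handle at (328,287). I'll zoom in for precise corners.

```bash
cat > h.py <<'E'
from station import bot
import numpy as np, cv2
from scipy.spatial.transform import Rotation as R
def ray(n,uv,m=None):
    m=m or bot.camera_model(n);K=m['camera_matrix'];T=m['camera_from_world']
    d=np.array([(uv[0]-K[0,2])/K[0,0],(uv[1]-K[1,2])/K[1,1],1.])
    if n=='wrist':
        r=np.hypot(d[0],d[1]);d=np.array([d[0]/r*np.sin(r),d[1]/r*np.sin(r),np.cos(r)]) if r>1e-9 else d
    return -T[:3,:3].T@T[:3,3],T[:3,:3].T@d
def onz(n,uv,z,m=None):
    c,d=ray(n,uv,m);return c+d*(z-c[2])/d[2]
def tri(p):   # [(cam,uv),...]
    A=np.zeros((3,3));b=np.zeros(3)
    for n,uv in p:
        c,d=ray(n,uv);d/=np.linalg.norm(d);P=np.eye(3)-np.outer(d,d);A+=P;b+=P@c
    return np.linalg.solve(A,b)
def proj(n,p,m=None):
    m=m or bot.camera_model(n);K=m['camera_matrix'];T=m['camera_from_world']
    v=T[:3,:3]@np.array(p)+T[:3,3]
    if n=='wrist':
        a=np.arctan2(np.hypot(v[0],v[1]),v[2])/np.hypot(v[0],v[1]);v=np.array([v[0]*a,v[1]*a,1])
    return (K@(v/v[2]))[:2]
def crop(n,x0,y0,w,h,s):
    im=cv2.cvtColor(bot.read_camera(n),cv2.COLOR_RGB2BGR)[y0:y0+h,x0:x0+w]
    im=cv2.resize(im,None,fx=s,fy=s,interpolation=cv2.INTER_CUBIC)
    return cv2.convertScaleAbs(im,alpha=1.5,beta=10)
def pose():
    o=bot.get_obs();return o['eef_pos'],R.from_quat(np.roll(o['tool_rot'],-1))
E
python3 - <<'E'
from h import *
a=crop('top',220,195,210,112,3.8);b=crop('side',180,100,210,260,2.3)
cv2.imwrite('pics/c1.png',a);cv2.imwrite('pics/c2.png',b)
E
```

```text
(no output)
```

View pics/c1.png

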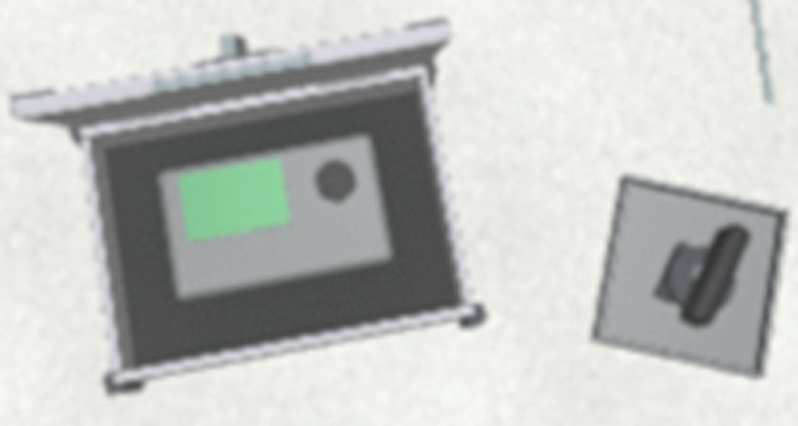

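View pics/c2.png

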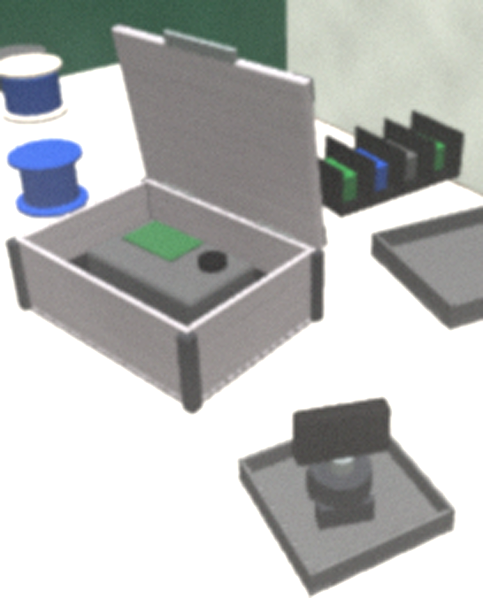

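Top crop: rim corners at about (110,380), (470,308), (428,72) and (85,132), lid top edge from (12,103) to (448,30), key handle from (690,315) to (738,235). Side crop: handle top edge from (296,412) to (388,402), with the drum on the tray floor below it.

Run:
```python
from h import *
np.set_printoptions(precision=4,suppress=True)
T=lambda u,v:((u+.5)/3.8-.5+220,(v+.5)/3.8-.5+195)
S=lambda u,v:((u+.5)/2.3-.5+180,(v+.5)/2.3-.5+100)
rt=[onz('top',T(*p),.085) for p in[(112,380),(468,310),(427,72),(86,133)]]
rs=[onz('side',S(*p),.085) for p in[(20,240),(192,327),(317,252),(147,183)]]
print('rim',np.array(rt),np.array(rs),sep='\n')
for r in(rt,rs):
    c=np.mean(r,0);print('c',c,[np.degrees(np.arctan2(*(v[:2])))for v in(r[0]-r[1],r[3]-r[2])],[np.linalg.norm(r[i]-r[(i+1)%4]) for i in range(4)])
print('lidtop L,R',tri([('top',T(12,100)),('side',S(115,30))]),tri([('top',T(447,27)),('side',S(312,82))]))
tt=[onz('top',T(*p),.022) for p in[(625,178),(786,213),(763,376),(594,340)]]
ts=[onz('side',S(*p),.022) for p in[(241,462),(307,583),(453,515),(386,430)]]
print('tray',np.array(tt),np.mean(tt,0),np.mean(ts,0),np.degrees(np.arctan2(tt[0][1]-tt[1][1],tt[0][0]-tt[1][0])))
a=onz('side',S(299,411),.098);b=onz('side',S(386,403),.098);print('key side',a,b,(a+b)/2,np.degrees(np.arctan2(*(b-a)[1::-1])),np.linalg.norm(a-b))
a=onz('top',T(697,318),.098);b=onz('top',T(740,232),.098);print('key top',a,b,(a+b)/2,np.degrees(np.arctan2(*(b-a)[1::-1])),np.linalg.norm(a-b))
# reel, bottle
print('reel',onz('top',(176,247),.068),'bottle',onz('top',(190,161),.16))
```

```text
rim
[[ 0.3942  0.1153  0.085 ]
 [ 0.4425 -0.1156  0.085 ]
 [ 0.6018 -0.0873  0.085 ]
 [ 0.5557  0.1428  0.085 ]]
[[ 0.3937  0.1097  0.085 ]
 [ 0.4464 -0.1145  0.085 ]
 [ 0.6024 -0.0888  0.085 ]
 [ 0.5507  0.1403  0.085 ]]
c [0.4985 0.0138 0.085 ] [np.float64(-11.817407575024058), np.float64(-11.336197983473435)] [np.float64(0.2359577824226566), np.float64(0.16179989368111666), np.float64(0.23473413278245964), np.float64(0.16381209054958798)]
c [0.4983 0.0117 0.085 ] [np.float64(-13.235500213764595), np.float64(-12.708283239643714)] [np.float64(0.23025855686863103), np.float64(0.15807863702585606), np.float64(0.23479704419504172), np.float64(0.15999569944981112)]
lidtop L,R [0.5427 0.1511 0.255 ] [ 0.5918 -0.0922  0.2576]
tray [[ 0.5398 -0.2325  0.022 ]
 [ 0.5167 -0.347   0.022 ]
 [ 0.4033 -0.3251  0.022 ]
 [ 0.4259 -0.208   0.022 ]] [ 0.4714 -0.2781  0.022 ] [ 0.467  -0.2857  0.022 ] 78.57750456129581
key side [ 0.4425 -0.2599  0.098 ] [ 0.4952 -0.2926  0.098 ] [ 0.4688 -0.2762  0.098 ] -31.779487148838747 0.062003347229565534
key top [ 0.4393 -0.2632  0.098 ] [ 0.4952 -0.2936  0.098 ] [ 0.4673 -0.2784  0.098 ] -28.51680732474971 0.06362910141128793
reel [0.5102 0.3143 0.068 ] bottle [0.7125 0.2672 0.16  ]
```

>>> send_rows(
  slide=[
    [33,-21,-12],
    [66,-42,-24],
    [99,-63,-36],
    [132,-84,-48],
    [165,-105,-60],
    [198,-126,-72],
    [231,-147,-84],
    [264,-168,-96],
  ],
  roll=[0,0,0,0,0,0,0,0],
  claw=[0,0,0,0,0,0,0,0],
  force=60,
)

```text
t: 0.87
eef_pos: [0.4151, -0.392, 0.3279]
tool_rot: [0.0, 0.986, 0.165, -0.0]
contact_force: [0.8, 0.2, 0.8]
gripper_width: -0.002
grasp_force: 0.0
```

>>> send_rows(
  slide=[
    [34,-22,0],
    [68,-44,0],
    [102,-66,0],
    [136,-88,0],
    [170,-110,0],
    [204,-132,0],
    [238,-154,0],
    [272,-176,0],
  ],
  roll=[0,0,0,0,0,0,0,0],
  claw=[0,0,0,0,0,0,0,0],
)

```text
t: 1.53
eef_pos: [0.6152, -0.1374, 0.3273]
tool_rot: [0.0, 0.986, 0.164, -0.0]
contact_force: [1.5, -0.3, 0.0]
gripper_width: -0.001
grasp_force: 0.0
```

>>> send_rows(
  slide=[
    [30,-18,0],
    [60,-36,0],
    [88,-53,0],
    [88,-53,0],
    [88,-53,0],
    [88,-53,0],
    [88,-53,0],
    [88,-53,0],
  ],
  roll=[2,4,7,7,7,7,7,7],
  claw=[0,0,0,0,0,0,0,0],
)

```text
t: 2.2
eef_pos: [0.6799, -0.0622, 0.3276]
tool_rot: [0.0, 0.995, 0.103, -0.0]
contact_force: [-0.1, -0.7, -0.2]
gripper_width: -0.003
grasp_force: 0.0
```

Run:
```python
from h import *
np.set_printoptions(precision=4,suppress=True)
print(bot.get_obs()['q'])
cv2.imwrite('pics/w1.png',cv2.cvtColor(bot.read_camera('wrist'),cv2.COLOR_RGB2BGR))
H=np.array([.5817,.0302,.0855]);a=np.radians(11.7);ex=np.array([np.cos(a),np.sin(a),0]);ey=np.array([-np.sin(a),np.cos(a),0]);ez=np.array([0,0,1])
p,r=pose();print('tool',r.as_matrix()[:, :2].T)
print('tool in lid frame',[(p-H)@e for e in(ex,ey,ez)])
```

```text
[ 0.1733  0.4409 -0.255   1.3988  0.1124  1.316  -1.4512]
tool [[ 0.9788  0.205   0.    ]
 [ 0.205  -0.9788  0.0007]]
tool in lid frame [np.float64(0.07753820078187947), np.float64(-0.11021282254014557), np.float64(0.2420944093115377)]
```

View pics/w1.png

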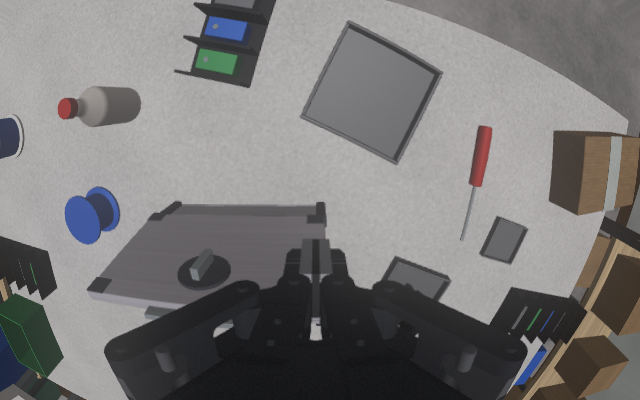

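The wrist view shows the lid's outer face with the lock plate at (204,270). The fingertips are at (316,245), behind the lid and clear of it. I'll lower behind the lid at y offset -60 mm and sweep it shut along an arc.

>>> send_rows(
  slide=[
    [-8,-25,15],
    [-17,-50,30],
    [-17,-50,55],
    [-17,-50,80],
    [-17,-50,92],
    [-37,-50,92],
    [-57,-50,92],
    [-57,-50,92],
  ],
  roll=[0,0,0,0,0,0,0,0],
  claw=[0,0,0,0,0,0,0,0],
)

```text
t: 2.92
eef_pos: [0.6116, -0.0254, 0.2353]
tool_rot: [0.001, 0.995, 0.103, -0.001]
contact_force: [-0.3, -0.2, -0.4]
gripper_width: -0.001
grasp_force: 0.0
```

>>> send_rows(
  slide=[
    [-12,0,0],
    [-23,0,0],
    [-36,0,2],
    [-49,0,5],
    [-62,0,9],
    [-74,0,14],
    [-86,0,20],
    [-96,0,27],
  ],
  roll=[0,0,0,0,0,0,0,0],
  claw=[0,0,0,0,0,0,0,0],
)

```text
t: 3.58
eef_pos: [0.5214, -0.0436, 0.2097]
tool_rot: [0.0, 0.995, 0.104, 0.002]
contact_force: [1.2, 0.1, 2.7]
gripper_width: 0.001
grasp_force: 0.9
```

>>> send_rows(
  slide=[
    [-11,0,8],
    [-20,0,18],
    [-29,0,28],
    [-37,0,38],
    [-44,0,49],
    [-50,0,61],
    [-55,0,73],
    [-59,0,85],
  ],
  roll=[0,0,0,0,0,0,0,0],
  claw=[0,0,0,0,0,0,0,0],
)

```text
t: 4.25
eef_pos: [0.4635, -0.056, 0.1237]
tool_rot: [0.0, 0.995, 0.103, 0.001]
contact_force: [0.2, 0.0, -0.6]
gripper_width: 0.001
grasp_force: 0.3
```

>>> send_rows(
  slide=[
    [-1,0,8],
    [-2,0,15],
    [-3,0,20],
    [-3,0,24],
    [-3,0,27],
    [-3,0,29],
    [-3,0,30],
    [-3,0,30],
  ],
  roll=[0,0,0,0,0,0,0,0],
  claw=[0,0,0,0,0,0,0,0],
)

```text
t: 4.92
eef_pos: [0.4603, -0.0561, 0.0971]
tool_rot: [0.001, 0.995, 0.104, 0.0]
contact_force: [-16.4, -1.1, 48.1]
gripper_width: 0.003
grasp_force: 24.5
```

>>> send_rows(
  slide=[
    [0,0,-30],
    [0,0,-65],
    [-6,34,-90],
    [-12,70,-110],
    [-18,107,-125],
    [-25,144,-125],
    [-31,181,-125],
    [-37,218,-125],
  ],
  roll=[0,-7,-14,-21,-28,-35,-42,-49],
  claw=[0,0,0,0,0,1,1,1],
)

```text
t: 5.58
eef_pos: [0.4689, -0.2674, 0.2195]
tool_rot: [0.001, 0.875, 0.484, 0.001]
contact_force: [1.4, 0.4, 0.7]
gripper_width: 0.422
grasp_force: 0.0
```

>>> send_rows(
  slide=[
    [0,0,0],
    [0,0,0],
    [0,0,0],
    [0,0,0],
    [0,0,0],
    [0,0,0],
    [0,0,0],
    [0,0,0],
  ],
  roll=[-7,-14,-21,-28,-35,-42,-49,-56],
  claw=[1,1,1,1,1,1,1,1],
)

```text
t: 6.25
eef_pos: [0.4687, -0.2657, 0.2185]
tool_rot: [0.0, 0.546, 0.838, 0.0]
contact_force: [0.2, 0.7, 0.6]
gripper_width: 1.001
grasp_force: 0.0
```

>>> send_rows(
  slide=[
    [0,0,0],
    [0,0,0],
    [0,0,0],
    [0,0,0],
    [0,0,0],
    [0,0,0],
    [0,0,0],
    [0,0,0],
  ],
  roll=[-7,-14,-21,-28,-34,-34,-34,-34],
  claw=[1,1,1,1,1,1,1,1],
)

```text
t: 6.92
eef_pos: [0.4685, -0.2658, 0.2183]
tool_rot: [0.0, 0.281, 0.96, -0.0]
contact_force: [0.4, -0.4, -0.4]
gripper_width: 0.999
grasp_force: 0.0
```

Run:
```python
from h import *
np.set_printoptions(precision=4,suppress=True)
p,r=pose();print(p,r.as_matrix(),bot.get_obs()['q'])
w=cv2.convertScaleAbs(cv2.cvtColor(bot.read_camera('wrist'),cv2.COLOR_RGB2BGR),alpha=1.4)
import pickle;pickle.dump(bot.camera_model('wrist'),open('wm.pkl','wb'))
for k,z in((np.array([.468,-.277]),.098),):
    print('proj key',proj('wrist',[*k,z]))
a=crop('top',220,195,160,100,5)
cv2.imwrite('pics/w2.png',np.hstack([cv2.resize(w,(800,500))])[:, :]);cv2.imwrite('pics/t2.png',a)
```

```text
[ 0.4685 -0.2658  0.2183] [[-0.8416  0.5402  0.0003]
 [ 0.5402  0.8416 -0.0001]
 [-0.0003  0.0001 -1.    ]] [ 0.8593  0.3187 -0.5563  1.8666  0.1966  1.0103  1.2207]
proj key [303.0439 198.9727]
```

View pics/w2.png

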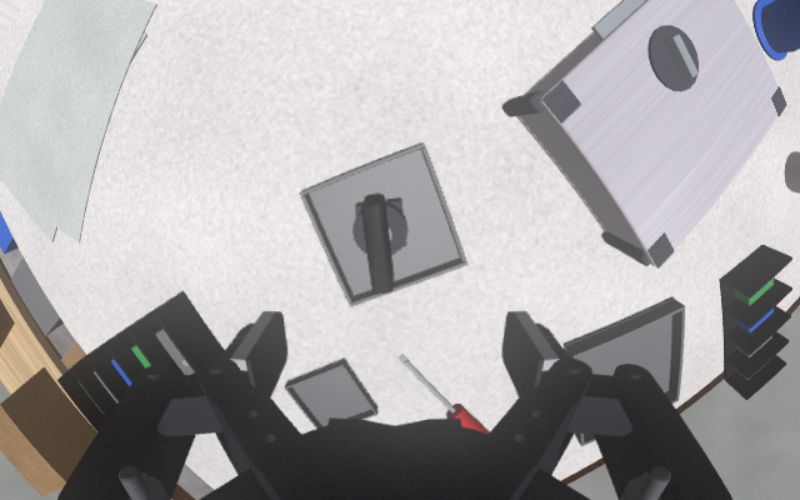

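View pics/t2.png

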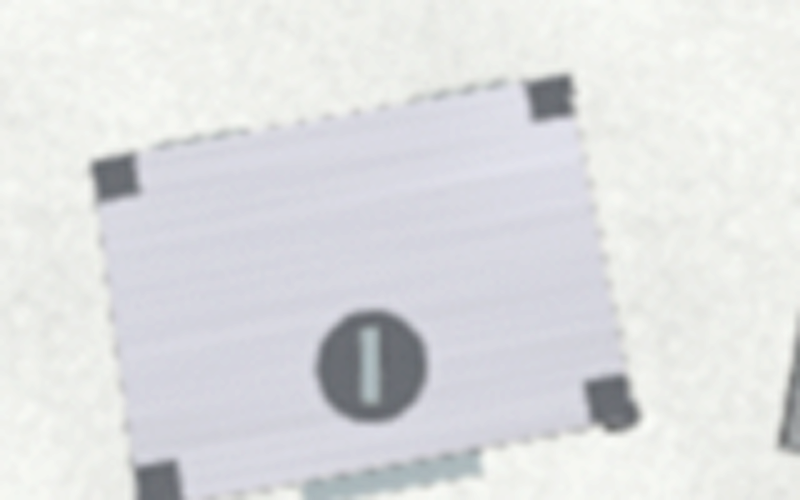

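The wrist view shows the key handle from (374,197) to (380,290), slightly tilted, with the fingers open around it. The top view shows the lid fully shut, with the plate at (372,366) and the bar pointing from (370,325) to (370,405). Next I'll measure both with masks.

```bash
cat > m.py <<'E'
from h import *
np.set_printoptions(precision=4,suppress=True)
p,r=pose();M=r.as_matrix()
m=bot.camera_model('wrist')
w=cv2.cvtColor(bot.read_camera('wrist'),cv2.COLOR_RGB2GRAY)
t=cv2.cvtColor(bot.read_camera('top'),cv2.COLOR_RGB2GRAY)
def comp(mask,uv):
    n,l,s,c=cv2.connectedComponentsWithStats(mask.astype(np.uint8))
    k=min(range(1,n),key=lambda k:np.hypot(*(c[k]-uv))+(1e3 if s[k][4]<25 else 0));return l==k
E
python3 - <<'E'
from m import *
for y in range(154,236,4): print(y,w[y,286:322])
# lock plate & bar in top
x0,y0=270,240
print(t[255:282,280:310:1])
E
```

```text
154 [115 115 114 116 116 116 115 117 117 116 117 117 117 116 103  93  89  92
 103 116 116 116 116 117 117 118 117 117 117 118 117 116 118 117 117 118]
158 [116 115 115 115 115  90  56  49  50  51  49  50  49  49  49  51  49  49
  49  48  48  67  96 115 114 113 113 113 107  95  95  82  79  78  90 115]
162 [74 72 62 61 54 50 51 52 50 50 51 50 50 49 51 51 51 50 49 50 48 49 51 54
 52 55 59 62 67 69 72 70 69 69 74 89]
166 [71 71 69 53 51 52 54 56 54 56 57 57 60 61 60 64 61 58 54 51 49 48 57 64
 69 67 66 64 60 55 52 54 58 63 69 78]
170 [64 58 56 52 51 53 52 54 54 56 58 58 59 60 61 62 63 59 55 50 49 47 50 60
 67 69 69 69 68 68 69 68 67 62 55 57]
174 [66 68 68 62 53 50 52 55 54 55 57 58 58 59 61 62 62 59 55 53 50 48 47 54
 71 70 69 69 69 69 69 69 69 69 69 69]
178 [70 70 69 69 55 51 51 52 54 55 57 57 57 58 59 60 61 60 58 53 49 50 48 51
 59 68 68 69 69 68 68 68 69 68 68 69]
182 [70 68 69 69 59 52 50 52 53 54 55 56 56 57 61 59 60 61 59 55 51 48 46 48
 60 87 74 68 67 68 68 69 69 68 69 70]
186 [ 69  69  69  69  70  57  48  51  51  55  55  55  57  58  59  59  61  61
  59  56  52  50  47  46  57  9
[... 4494 characters left out ...]
 67  70  70  69  65  64
   65  67  76  96 119 133 138 138 137 138 137 136]
 [136 135 135 135 135 134 124 105  86  74  67  64  64  64  63  64  64  65
   67  78  99 123 135 138 138 138 136 137 137 137]
 [134 133 134 134 134 135 134 128 116 102  88  76  73  71  70  71  76  82
   91 107 124 136 139 138 137 137 137 137 137 138]
 [134 133 135 134 135 136 138 138 136 131 118 109 105 103 102 103 107 114
  122 133 137 138 139 138 138 138 138 138 139 139]
 [135 137 137 137 138 138 138 138 139 139 137 135 135 134 134 134 134 136
  137 140 139 139 140 138 139 139 138 138 138 138]
 [138 138 138 137 138 138 138 138 137 138 138 139 139 140 139 140 141 140
  139 140 139 139 139 139 138 138 138 138 137 137]]
```

Run:
```python
from m import *
T=m['camera_from_world'];print('cam',-T[:3,:3].T@T[:3,3],m['camera_matrix'][0])
# subpixel edges of handle (left silhouette vs tray floor/bench), rows 174..222
def cross(row,c0,c1,lv):
    s=w[row,c0:c1].astype(float)
    for i in range(len(s)-1):
        if (s[i]-lv)*(s[i+1]-lv)<=0 and s[i]!=s[i+1]: return c0+i+(s[i]-lv)/(s[i]-s[i+1])
L=[];Rr=[]
for y in list(range(174,195))+list(range(206,222)):
    lv=60 if y<200 else 82
    c=cross(y,287,297,lv)
    if c:L.append((c,y))
    if y>=206:
        c=cross(y,311,317,82)
        if c:Rr.append((c,y))
far=[]
for c in range(294,304):
    s=w[148:164,c].astype(float);i=np.argmax(s<82);far.append((c,148+i-1+(s[i-1]-82)/(s[i-1]-s[i])))
print('far',np.array(far)[[0,4,-1]])
P=np.array([onz('wrist',q,.098,m)[:2] for q in L])
v=cv2.fitLine(P.astype(np.float32),cv2.DIST_HUBER,0,.001,.001).ravel();print('left edge yaw',np.degrees(np.arctan2(v[1],v[0])),'pt',v[2:])
for z in(.098,.056):
    Q=np.array([onz('wrist',q,z,m)[:2] for q in Rr]);n=np.array([-v[1],v[0]]);print('right off',z,((Q-v[2:])@n).mean())
F=np.array([onz('wrist',q,.098,m)[:2] for q in far]).mean(0);d=v[:2];print('far pt',F,'along',(F-v[2:])@d)
for c,yaw in(((.468,-.277),-30),):
    a=np.radians(yaw);print(np.array([[proj('wrist',[c[0]+i*np.cos(a)-j*np.sin(a),c[1]+i*np.sin(a)+j*np.cos(a),z],m) for i in(-.035,.035) for j in(-.008,.008)] for z in(.098,.056)]))
# lock in top: plate dark mask centre, bar bright
pl=comp((t<100),(294,268))
k=cv2.morphologyEx(pl.astype(np.uint8),cv2.MORPH_CLOSE,np.ones((7,7)));mo=cv2.moments(k,True);c=(mo['m10']/mo['m00'],mo['m01']/mo['m00']);print('plate',c,onz('top',c,.1015))
g=np.clip(t[255:282,288:299].astype(float)-72,0,None);g[:4]=0;g[-4:]=0
ys,xs=np.mgrid[255:282,288:299];cx=(g*xs).sum()/g.sum();cy=(g*ys).sum()/g.sum()
print('bar',cx,cy,onz('top',(cx,cy),.1155))
rows=range(261,273);cc=[(g[i-255]*xs[i-255]).sum()/g[i-255].sum() for i in rows];k=np.polyfit(list(rows),cc,1)
e=[onz('top',(np.polyval(k,y),y),.1155) for y in(259,276)];dv=e[0]-e[1];print('bar yaw',np.degrees(np.arctan2(dv[1],dv[0])),np.linalg.norm(dv))
```

```text
cam [ 0.4074 -0.2254  0.3609] [309.7069   0.     315.394 ]
far [[294.     155.5   ]
 [298.     155.1111]
 [303.     154.4074]]
left edge yaw -26.35996 pt [ 0.4618 -0.2843]
right off 0.098 0.01723570006224311
right off 0.056 0.015418192102032463
far pt [ 0.4329 -0.2586] along -0.03727409650005737
[[[291.423  160.5501]
  [309.9864 159.6285]
  [296.5788 235.671 ]
  [313.8641 234.9767]]

 [[294.5783 153.5377]
  [310.6686 152.7362]
  [298.8126 219.7789]
  [314.0102 219.1353]]]
plate (293.8802083333333, 267.7161458333333) [0.4604 0.0061 0.1015]
bar 293.45798931520153 267.61486158329285 [0.4598 0.0062 0.1155]
bar yaw 2.8610400795269384 0.040733103994210464
```

>>> send_rows(
  slide=[
    [-2,-4,30],
    [-5,-10,65],
    [-5,-10,100],
    [-5,-10,125],
    [-5,-10,140],
    [-5,-10,150],
    [-5,-10,154],
    [-5,-10,154],
  ],
  roll=[-3,-5,-5,-5,-5,-5,-5,-5],
  claw=[1,1,1,1,1,1,1,1],
  force=70,
)

```text
t: 7.88
eef_pos: [0.4672, -0.2766, 0.0639]
tool_rot: [-0.0, 0.238, 0.971, 0.0]
contact_force: [0.8, 0.6, 0.2]
gripper_width: 1.0
grasp_force: 0.0
```

>>> send_rows(
  slide=[
    [0,0,0],
    [0,0,0],
    [0,0,0],
    [0,0,0],
    [0,0,0],
    [0,0,0],
    [0,0,0],
    [0,0,0],
  ],
  roll=[0,0,0,0,0,0,0,0],
  claw=[0.6,0.3,0.1,0,0,0,0,0],
)

```text
t: 8.55
eef_pos: [0.4673, -0.277, 0.0645]
tool_rot: [0.0, 0.238, 0.971, -0.0]
contact_force: [-0.1, -0.8, 2.6]
gripper_width: 0.18
grasp_force: 70.2
```

>>> send_rows(
  slide=[
    [0,0,-15],
    [0,0,-45],
    [0,0,-80],
    [0,0,-115],
    [0,0,-145],
    [10,18,-160],
    [24,44,-160],
    [40,72,-160],
  ],
  roll=[0,0,0,0,0,0,0,0],
  claw=[0,0,0,0,0,0,0,0],
)

```text
t: 9.22
eef_pos: [0.4653, -0.1947, 0.2252]
tool_rot: [0.001, 0.239, 0.971, -0.0]
contact_force: [0.4, 0.2, -2.8]
gripper_width: 0.178
grasp_force: 69.7
```

>>> send_rows(
  slide=[
    [16,30,0],
    [34,61,0],
    [52,93,0],
    [69,124,0],
    [82,148,0],
    [91,165,0],
    [96,173,0],
    [98,175,0],
  ],
  roll=[-4,-9,-14,-19,-24,-28,-30,-30],
  claw=[0,0,0,0,0,0,0,0],
)

```text
t: 9.88
eef_pos: [0.4587, 0.0073, 0.2241]
tool_rot: [-0.0, -0.023, 1.0, 0.0]
contact_force: [0.4, 0.1, -2.5]
gripper_width: 0.179
grasp_force: 69.6
```

Run:
```python
from m import *
o=bot.get_obs();print(p,np.degrees(np.arctan2(M[1,0],M[0,0])),o['q'],o['grasp_force'],o['gripper_width'])
print('lock proj wrist',proj('wrist',[.46,.006,.1155],m))
a=crop('side',200,90,200,150,4);cv2.imwrite('pics/s3.png',a)
cv2.imwrite('pics/w3.png',cv2.resize(cv2.cvtColor(bot.read_camera('wrist'),cv2.COLOR_RGB2BGR)[60:340,160:500],None,fx=2.1,fy=2.1,interpolation=cv2.INTER_CUBIC))
```

```text
[0.4587 0.0073 0.2241] -177.32397806649024 [ 0.6015  0.2163 -0.8339  2.0161  0.1919  0.9881  1.2847] 69.60999369621277 0.17693914677902353
lock proj wrist [312.6457 196.9712]
```

View pics/w3.png

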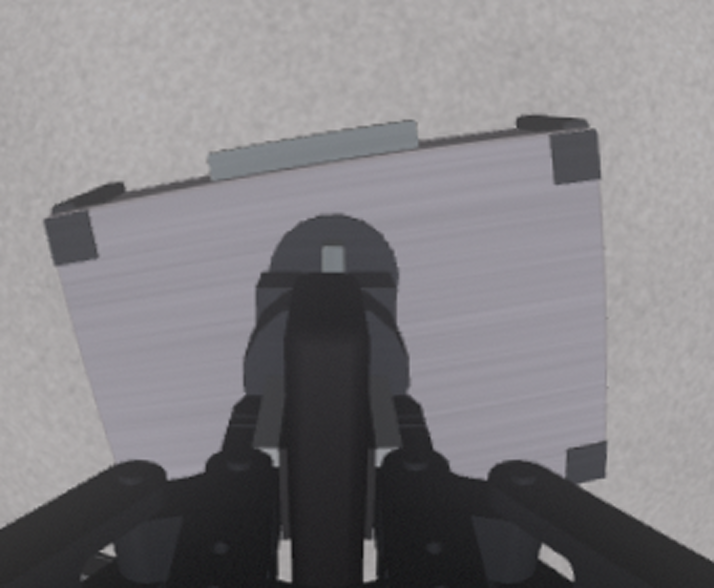

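Run:
```python
from m import *
O=lambda u,v:((u+.5)/2.1-.5+160,(v+.5)/2.1-.5+60)
print('bar front end',onz('wrist',O(333,246.5),.1155,m), onz('wrist',O(333,272),.1155,m),'plate top front',onz('wrist',O(335,214),.1015,m))
print('plate L/R',onz('wrist',O(270.5,272),.1015,m),onz('wrist',O(398.5,272),.1015,m))
for z in(.16,.19,.212,.254):print(z,(proj('wrist',[p[0]-.03,p[1],z],m)-[160,60])*2.1)
print('lid corners', [onz('wrist',O(*q),.0975,m) for q in((46,217),(597,129))])
print('drum L/R front',onz('wrist',O(257,288),.16,m),onz('wrist',O(396,288),.16,m))
```

```text
bar front end [0.4427 0.0069 0.1155] [0.4531 0.0073 0.1155] plate top front [0.432  0.0074 0.1015]
plate L/R [ 0.4578 -0.0188  0.1015] [0.4557 0.0353 0.1015]
0.16 [326.9723 234.0539]
0.19 [327.0401 255.5822]
0.212 [327.1049 276.352 ]
0.254 [327.2888 336.2823]
lid corners [array([ 0.4368, -0.1213,  0.0975]), array([0.3886, 0.1197, 0.0975])]
drum L/R front [ 0.4478 -0.0185  0.16  ] [0.446  0.0276 0.16  ]
```

View pics/s3.png

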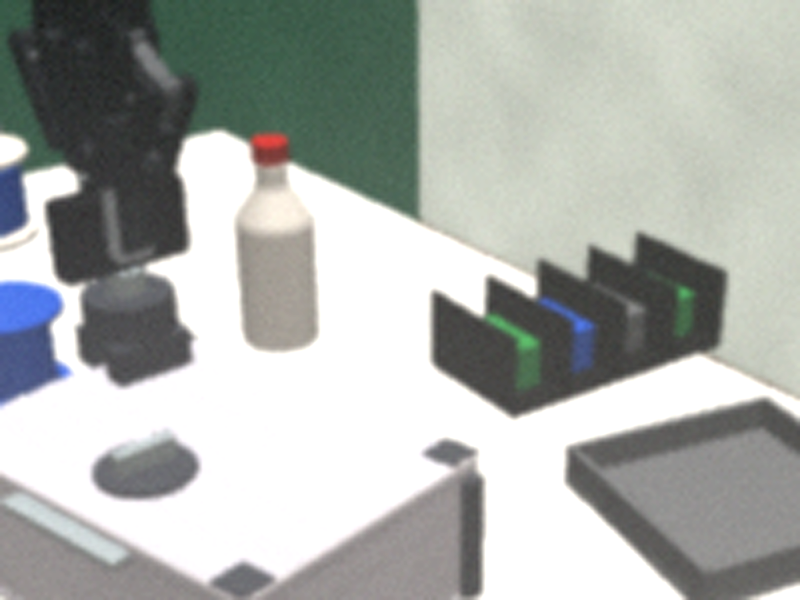

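The wrist view shows the key handle aligned with the bar, which shows at (333,260). The bar centre works out to (0.460,0.0077) with yaw about 2.5°, and the key is within 1.5 mm of it. The side view shows the drum straight above the plate, so I'll lower the key.

>>> send_rows(
  slide=[
    [-1.5,0.5,10],
    [-1.5,0.5,25],
    [-1.5,0.5,38],
    [-1.5,0.5,44],
    [-1.5,0.5,49],
    [-1.5,0.5,53],
    [-1.5,0.5,56],
    [-1.5,0.5,56],
  ],
  roll=[0,0,0,0,0,0,0,0],
  claw=[0,0,0,0,0,0,0,0],
)

```text
t: 10.85
eef_pos: [0.4603, 0.0066, 0.1679]
tool_rot: [-0.0, -0.022, 1.0, 0.0]
contact_force: [0.2, -0.3, -2.2]
gripper_width: 0.178
grasp_force: 69.6
```

>>> send_rows(
  slide=[
    [0,1,2],
    [0,1,4],
    [0,1,5],
    [0,1,5],
    [0,1,5],
    [0,1,5],
    [0,1,5],
    [0,1,5],
  ],
  roll=[0,0,0,5,12,19,26,32],
  claw=[0,0,0,0,0,0,0,0],
)

```text
t: 11.52
eef_pos: [0.4603, 0.0072, 0.1632]
tool_rot: [0.0, 0.258, 0.966, -0.0]
contact_force: [1.0, -2.0, -2.8]
gripper_width: 0.179
grasp_force: 69.4
```

```bash
cat > s.py <<'E'
from h import *
np.set_printoptions(precision=4,suppress=True)
o=bot.get_obs();p,r=pose();M=r.as_matrix()
print(p,'yaw',np.degrees(np.arctan2(M[1,0],M[0,0])),'F',o['contact_force'],'T',o['torque'],o['gripper_width'],o['grasp_force'],'q7',o['q'][6])
E
python3 s.py
```

```text
[0.4603 0.0072 0.1632] yaw 150.15239571142416 F [ 1.0107 -2.0281 -2.8428] T [-0.434  -0.154   0.0934] 0.17872164892586667 69.39042806625366 q7 0.6710306125394156
```

>>> send_rows(
  slide=[
    [0,0,0],
    [0,0,0],
    [0,0,0],
    [0,0,0],
    [0,0,0],
    [0,0,0],
    [0,0,0],
    [0,0,0],
  ],
  roll=[7,14,21,28,34,39,42,42],
  claw=[0,0,0,0,0,0,0,0],
)

```text
t: 12.18
eef_pos: [0.4601, 0.007, 0.1632]
tool_rot: [0.0, 0.585, 0.811, -0.001]
contact_force: [-1.7, -1.3, -2.1]
gripper_width: 0.179
grasp_force: 69.5
```

```bash
python3 s.py
```

```text
[0.4601 0.007  0.1632] yaw 108.37781526703277 F [-1.683  -1.3019 -2.1464] T [-0.2606  0.1874 -0.0042] 0.17947989685734544 69.5028555393219 q7 -0.006849919638472213
```

>>> send_rows(
  slide=[
    [0,0,0],
    [0,0,0],
    [0,0,0],
    [0,0,0],
    [0,0,0],
    [0,0,0],
    [0,0,0],
    [0,0,0],
  ],
  roll=[2,4,6,7,8,9,9,9],
  claw=[0,0,0,0,0,0,0,0],
)

```text
t: 12.85
eef_pos: [0.4601, 0.0072, 0.1632]
tool_rot: [0.0, 0.646, 0.764, -0.0]
contact_force: [-1.9, -4.0, -0.0]
gripper_width: 0.184
grasp_force: 70.2
```

```bash
python3 s.py
```

```text
[0.4601 0.0072 0.1632] yaw 99.57895204810113 F [-1.8585 -4.0483 -0.0258] T [-1.2837  0.4237  0.8684] 0.1836979582617906 70.18948316574097 q7 -0.15141307604648188
```

The torque jumped to 0.87 N m, so the lock is at its hard stop. I'll back off within the slot's play and then lift.

>>> send_rows(
  slide=[
    [0,0,0],
    [0,0,0],
    [0,0,0],
    [0,0,0],
    [0,0,0],
    [0,0,0],
    [0,0,0],
    [0,0,0],
  ],
  roll=[-2,-4,-6,-8,-9,-9,-9,-9],
  claw=[0,0,0,0,0,0,0,0],
)

```text
t: 13.52
eef_pos: [0.4605, 0.0079, 0.1633]
tool_rot: [-0.0, 0.585, 0.811, 0.0]
contact_force: [0.7, -1.0, -2.2]
gripper_width: 0.181
grasp_force: 69.6
```

```bash
python3 s.py
```

```text
[0.4605 0.0079 0.1633] yaw 108.44573315654287 F [ 0.6824 -0.9669 -2.1681] T [ 0.0597 -0.005  -0.0567] 0.18149030842009573 69.60129618644714 q7 -0.005958098783299202
```

>>> send_rows(
  slide=[
    [0,0,-4],
    [0,0,-10],
    [0,0,-18],
    [0,0,-28],
    [0,0,-40],
    [0,0,-55],
    [0,0,-70],
    [0,0,-75],
  ],
  roll=[0,0,0,0,0,0,0,0],
  claw=[0,0,0,0,0,0,0,0],
)

```text
t: 14.18
eef_pos: [0.4617, 0.008, 0.2412]
tool_rot: [0.002, 0.584, 0.812, 0.001]
contact_force: [-0.1, 0.4, -1.6]
gripper_width: 0.175
grasp_force: 69.7
```

>>> send_rows(
  slide=[
    [-15,-5,0],
    [-45,-14,0],
    [-82,-25,0],
    [-120,-37,0],
    [-158,-49,0],
    [-195,-61,0],
    [-228,-71,0],
    [-252,-78,0],
  ],
  roll=[-4,-10,-16,-22,-28,-34,-40,-44],
  claw=[0,0,0,0,0,0,0,0],
)

```text
t: 14.85
eef_pos: [0.4654, -0.2601, 0.2384]
tool_rot: [0.0, 0.237, 0.972, -0.001]
contact_force: [0.6, 0.0, -1.9]
gripper_width: 0.176
grasp_force: 69.5
```

```bash
python3 s.py
python3 - <<'E'
from m import *
d=np.array([.4673,-.277,.0645])-p;print('to go in tool axes',M.T@d*1000)
g=np.clip(t[250:288,278:312].astype(float),0,255)
pl=comp((t<100),(294,268))
k=cv2.morphologyEx(pl.astype(np.uint8),cv2.MORPH_CLOSE,np.ones((9,9)))
br=((k>0)&(t>88)).astype(np.uint8);br=cv2.erode(k,np.ones((5,5)))*br
ys,xs=np.nonzero(br);print(len(xs))
P=np.array([onz('top',q,.1155)[:2] for q in zip(xs,ys)],np.float32)
v=cv2.fitLine(P,cv2.DIST_L2,0,.001,.001).ravel();print('bar yaw',np.degrees(np.arctan2(v[1],v[0])),v[2:])
E
```

```text
[ 0.4654 -0.2601  0.2384] yaw 152.58676296155593 F [ 0.5731  0.0468 -1.8649] T [-0.0001 -0.0636  0.0077] 0.17577911436117177 69.49598908424377 q7 1.35092199889937
to go in tool axes [ -9.3874 -13.9371 173.9007]
59
bar yaw -68.915474 [0.4604 0.0059]
```

The lock bar now sits at -68.9°, against -68.5° expected at the stop, so it is locked. Now I'll place the key back.

>>> send_rows(
  slide=[
    [-5,-7,25],
    [-9,-14,60],
    [-9,-14,95],
    [-9,-14,125],
    [-9,-14,145],
    [-9,-14,158],
    [-9,-14,166],
    [-9,-14,168],
  ],
  roll=[0,0,0,0,0,0,0,0],
  claw=[0,0,0,0,0,0,0,0],
)

```text
t: 15.62
eef_pos: [0.4673, -0.2716, 0.0692]
tool_rot: [-0.001, 0.238, 0.971, 0.0]
contact_force: [-1.0, -0.2, -2.2]
gripper_width: 0.177
grasp_force: 69.6
```

>>> send_rows(
  slide=[
    [0,0,1],
    [0,0,2],
    [0,0,3],
    [0,0,4],
    [0,0,5],
    [0,0,6],
    [0,0,6],
    [0,0,6],
  ],
  roll=[0,0,0,0,0,0,0,0],
  claw=[0,0,0,0,0,0,0,0],
)

```text
t: 16.28
eef_pos: [0.468, -0.2729, 0.0645]
tool_rot: [0.0, 0.238, 0.971, -0.0]
contact_force: [-0.9, -0.6, 0.7]
gripper_width: 0.175
grasp_force: 69.8
```

>>> send_rows(
  slide=[
    [0,0,0],
    [0,0,0],
    [0,0,0],
    [0,0,0],
    [0,0,0],
    [0,0,0],
    [0,0,0],
    [0,0,0],
  ],
  roll=[0,0,0,0,0,0,0,0],
  claw=[0.2,0.25,0.3,0.4,0.6,0.8,1,1],
)

```text
t: 16.95
eef_pos: [0.4678, -0.2726, 0.0642]
tool_rot: [0.0, 0.238, 0.971, 0.0]
contact_force: [0.1, 0.0, 0.7]
gripper_width: 0.94
grasp_force: 0.0
```

>>> send_rows(
  slide=[
    [0,0,-3],
    [0,0,-10],
    [0,0,-25],
    [0,0,-50],
    [0,0,-80],
    [0,0,-115],
    [0,0,-145],
    [0,0,-155],
  ],
  roll=[0,0,0,0,0,0,0,0],
  claw=[1,1,1,1,1,1,1,1],
)

```text
t: 17.62
eef_pos: [0.4701, -0.2733, 0.2247]
tool_rot: [0.004, 0.238, 0.971, -0.001]
contact_force: [-0.0, 0.5, 0.2]
gripper_width: 1.003
grasp_force: 0.0
```

```bash
python3 s.py
python3 - <<'E'
from h import *
a=crop('side',170,100,210,260,2.3)
b=crop('top',150,140,290,190,1.1)
h=np.zeros((a.shape[0],b.shape[1],3),np.uint8);h[:b.shape[0]]=b
w=cv2.resize(cv2.cvtColor(bot.read_camera('wrist'),cv2.COLOR_RGB2BGR),None,fx=.498,fy=.498);h[b.shape[0]+20:b.shape[0]+20+w.shape[0],:w.shape[1]]=w[:,:h.shape[1]]
cv2.imwrite('pics/f.png',np.hstack([a,h]));print(np.hstack([a,h]).shape)
E
```

```text
[ 0.4701 -0.2733  0.2247] yaw 152.5049489033992 F [-0.0246  0.469   0.1915] T [-0.0098 -0.076  -0.0225] 1.0025119405779237 0.0 q7 1.3555203279889259
(598, 802, 3)
```

View pics/f.png

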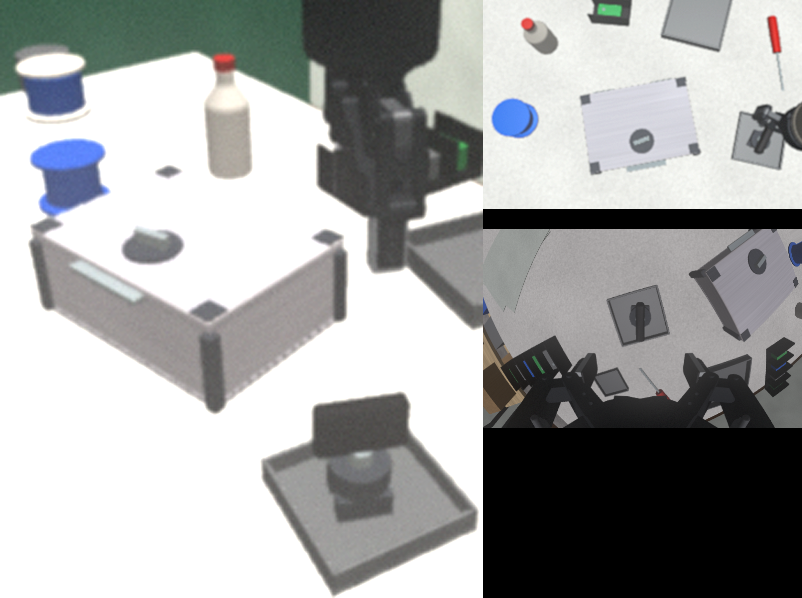

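The key stands upright in its tray at (360,470), the lid is shut, the bar is turned and the bystanders are where they started.

```bash
python3 -c "
from station import bot
print(bot.hand_in())"
```

```text
the job is handed in; nothing more can be done
None
```

The job is handed in: the lid is shut, the lock bar was turned clockwise to its stop with the key, the key stands upright in its tray again, and the reel, bottle and screwdriver were left alone; it took about 18 s.

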